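Set out the reagents and covered beaker for a titration

TASK

Get the bench ready for a titration: first stand the empty beaker in the middle of the stirrer's round plate, then cover it with the orange cover, centred on its rim. After that set the bottles on the metal tray, each in the middle of its black disc: the blue-capped one on the end disc nearest the stirrer, the red-capped one on the far end disc, and, only when both stand there, the amber acid bottle between them. Keep everything upright and leave the green-capped bottle and the two glass flasks where they stand.

Things in the scene. Friction and masses are not known exactly. Their poses are not given: they have to be found in the camera images.
- beaker: empty straight-walled whitish plastic beaker, upright, open at the top, short blue graduation ticks on the outside; 60 mm across outside, 80 mm tall, wall 3 mm; 90 g give or take 25%. Origin: centre of its underside, z up
- cover: orange beaker cover lying right way up on the bench: flat disc 74 mm across and 6 mm thick with a round upright knob in the middle, 18 mm across and 30 mm tall, so its top is 36 mm above the underside; flat below, it simply rests on the beaker's rim; 50 g give or take 25%. Origin: centre of its underside, z up
- blue_bottle: white plastic bottle with a blue screw cap, upright; body 52 mm across up to 62 mm height, shoulder up to 68 mm, cap 44 mm across, 85 mm tall in all; 160 g give or take 25%. Origin: centre of its underside, z up
- red_bottle: white plastic bottle with a red screw cap, upright; body 52 mm across up to 62 mm height, shoulder up to 68 mm, cap 44 mm across, 85 mm tall in all; 160 g give or take 25%. Origin: centre of its underside, z up
- amber_bottle: brown (amber) acid bottle with a small black cap, upright; body 54 mm across up to 58 mm height, then a shoulder narrowing to the neck at 70 mm, cap 30 mm across, 90 mm tall in all; 200 g give or take 25%. Origin: centre of its underside, z up
- green_bottle: white plastic bottle with a green screw cap, upright; body 52 mm across up to 62 mm height, shoulder up to 68 mm, cap 44 mm across, 85 mm tall in all; 160 g. Origin: centre of its underside, z up; not needed, to be left alone
- stirrer: magnetic stirrer, fixed, left or right of the tray: low grey housing with a round flat white plate 120 mm across on top, its surface 46 mm above the bench; housing 140 mm along y, from 100 mm on the -x side of the plate centre (control side, towards the robot) to 70 mm on the +x side. Origin: at bench height under the centre of the plate, z up
- tray: shallow aluminium tray, fixed: 130 mm along its x, 300 mm along its y (roughly left to right as the robot sees it), rim 12 mm high, 4 mm thick; three black rubber discs 68 mm across in a row at y = -90, 0 and +90 mm (x = 0), their tops 8 mm above the bench. Origin: centre of its underside, under the middle disc, z up
- cone_flask: clear conical glass flask with a yellow stopper, 66 mm across at the foot, 92 mm tall; to be left alone. Origin: centre of its underside, z up
- bulb_flask: yellowish glass flask with a round bulb, long thin neck and white stopper, 66 mm across, 117 mm tall; to be left alone. Origin: centre of its underside, z up
Not all that is in view belongs to the job. Several things have the shape of the cover; the one meant has the colours described above. What is shaped like the beaker but purple is not meant.

How it is judged:
By the outcome, as a careful person would: the job done as asked, in the order asked, and still so for the second after the job is handed in, with the robot touching nothing.
It also fails if it takes over 125 s, if anything falls off the work surface, if the arm or the gripper's body presses on something with over 40 N, if the wrist force passes 120 N, or if a joint passes its speed limit or range.

ROBOT

A 7-joint arm with a two-finger parallel gripper is mounted at the origin on the work surface. World frame = base frame: x ahead of the robot, y to its left, z up, the work surface at z = 0. Lengths are in m, angles in rad, forces in N, time in s.
With the tool pointing down it reaches from about 0.425 to 0.925 m from the base axis. Payload 6.8 kg.
Tool frame: the origin (TCP) lies between the finger pads; the fingertips stand 14 mm ahead of it and the grasp point (between the pads) lies 5 mm behind it; z points along the fingers, y is the line along which they close (so a half turn about z gives the same grasp; the last joint's range is limited). The gripper opens to 85 mm and grips with 20 to 120 N. Pads are 22 mm wide; open, the fingers measure 114 mm over their backs; the gripper's body (76 mm by 85 mm) begins 54 mm behind the grasp point. The pads swing forward as they close: fully open they stand 13 mm farther back than shut.
Start: joints at [1.067, 0.477, 0.022, 1.555, -0.011, 1.109, -0.083], TCP at [0.26, -0.623, 0.213] pointing down, gripper open.
Joint ranges: [-2.96, 2.96], [-0.34, 2.1], [-1.41, 1.46], [0.24, 2.44], [-1.37, 4.51], [0.17, 1.92], [-2.96, 2.96]. Speed limits (rad/s): [2.39, 2.39, 3.14, 3.14, 3.14, 3.14, 3.14].

INTERFACE

Orientations are given as a rotation vector (axis times angle).
In Python, from bench import r, eyes, ticket gives the robot as it stands. The module is installed in compiled form; this text tells all that it offers.
- The arm moves only by the tool arm_command, never from a script. Its argument "plan" is text: rows parted by semicolons, each of 4 numbers parted by spaces: the shift along the tool's x, y, z in m, then the turn about the tool's z in degrees. In form: tx ty tz yaw; .... A call has 1 to 20 rows; each row shifts and turns the commanded pose from where the row before left it, along the tool's axes as they then stand; what a row does not reach is not made up. A row lasts 1/8 s, in which the tool goes at most 62.5 mm and 10.7 degrees, less where a joint would pass 70% of its speed; a pose out of reach is approached as far as the arm can. A call is refused whole if a number of a shift passes 0.0625 or a number of a turn 10.7, either way. A call with a gripper value outside its range is refused whole. "hand" is the closure, from -1 (fully open) to 1 (shut), set as the call begins (left out, the last holds). The fingers move at their own pace and stop on an object; "grip_force" is the grip in N (left out, the last holds). Time passes only in rows, so rows that do not move let the fingers close. It gives the time, the measured TCP pose, the force, the opening and the grip force at its end, in the units of the state.
- r.get_obs(): the state, without advancing time (a new reading comes with each control period).
- eyes.grab_frame(name): name is "scene" or "top"; returns (picture, depth): 480x640x3 uint8, red, green, blue; 480x640 float32, m along the optical axis (not along the pixel's ray), 0 where there is no reading.
- eyes.calibration(name): a dict with "fov_y" (degrees; the focal length in pixels is half the picture's height over the tangent of half this angle, whatever the lens; pixels are square), "cx", "cy" (the principal point, pixels), "k1" (the pictures are not rectified: a ray, as slopes to the right and down, at radius r is drawn at 1 + k1 r^2 times it, then the intrinsics apply), "origin" and "attitude" of the camera in the world. Camera axes: x right, y up, looking along -z (the intrinsics and any distortion apply to the point x, -y, -z); pixel columns grow to the right and rows downward; lengths in m; the calibration is good to about 2 mm. A picture is of the moment at which its call begins. calibration takes no time and is no camera call.
- ticket.hand_in(): hands the job in; it is judged then, once.
The state is a dict: "clock": time; "joints": joint angles; "qvel": joint speeds; "tau": joint torques, N m; "tcp_pos": TCP position; "orientation": TCP orientation; "contact_force": force on the tool from outside, world axes, zero at the start; "moment": the same for the moment, N m; "grip_width": finger opening in m; "gripper_force": force on a finger pad.
Only numpy, scipy, OpenCV 4.12 (cv2) and the standard library are available. Lean on these libraries where they do the work, as an engineer would, in place of code of your own. Each camera call takes 0.05 s, during which the arm holds its last target. There are 200 camera calls.

## Working session

There is one attempt and no reset: what is moved stays moved. The work goes in short steps, Python scripts to look and compute and a tool call to move; the robot and the scene stay as the last step left them, time stands still between calls to the robot, and variables do not carry over. Pictures are saved under pics/ and viewed, at most 14 in all, crops included, and the job is handed in when it is done.

Besides the shell and the picture viewer there is one more tool, called after "Emit:" as a command line: name --argument value ..., lists and objects as JSON in quotes. arm_command: Moves the arm, as the interface text tells. Its arguments: {"type":"object","properties":{"plan":{"type":"string"},"hand":{"type":"number"},"grip_force":{"type":"number"}},"required":["plan"]}

```bash
mkdir -p pics; cat > h.py <<'E'
import numpy as np, cv2
from scipy.spatial.transform import Rotation as R
from bench import r, eyes, ticket
def cal(n):
    c=eyes.calibration(n); f=240/np.tan(np.radians(c['fov_y'])/2)
    a=np.array(c['attitude'],float)
    M=a if a.shape==(3,3) else (R.from_rotvec(a).as_matrix() if a.size==3 else R.from_quat(a).as_matrix())
    return f,c['cx'],c['cy'],c['k1'],np.array(c['origin']),M
def rays(n,uv):
    f,cx,cy,k1,o,M=cal(n); uv=np.atleast_2d(uv).astype(float)
    d=(uv-[cx,cy])/f; s=d.copy()
    for _ in range(20): s=d/(1+k1*(s**2).sum(1,keepdims=True))
    return o,np.c_[s[:,0],-s[:,1],-np.ones(len(s))]@M.T
def plane(n,uv,z):
    o,d=rays(n,uv); return o+d*((z-o[2])/d[:,2])[:,None]
def cloud(n,uv,dep):
    o,d=rays(n,uv); return o+d*np.asarray(dep)[:,None]
def grab(n,save=None):
    p,d=eyes.grab_frame(n)
    if save: cv2.imwrite('pics/'+save,p[:,:,::-1])
    return p,d
E
python3 - <<'E'
from h import *
for n in('scene','top'):
    p,d=grab(n,n+'0.png'); np.savez(n+'0.npz',p=p,d=d); print(eyes.calibration(n)); print((d>0).mean())
print(r.get_obs())
E
```

```text
{'fov_y': 51.089415021913105, 'cx': 320.88631352392434, 'cy': 238.6830061783376, 'k1': -0.13198884679065165, 'origin': array([ 1.25929569, -0.18100492,  0.70772283]), 'attitude': array([0.75244949, 0.60624612, 1.27210644])}
0.995986328125
{'fov_y': 57.620820584179555, 'cx': 325.02789356059316, 'cy': 236.8764862292587, 'k1': -0.008286520192594753, 'origin': array([ 0.37977357, -0.01099287,  0.99487096]), 'attitude': array([ 0.05031268, -0.04827508, -1.59424641])}
0.9957486979166666
{'clock': 0.1, 'joints': array([ 1.06690233,  0.47772319,  0.02235273,  1.55634825, -0.01149774,
        1.10927153, -0.08311025]), 'qvel': array([ 0.00144365, -0.00226988, -0.00027576, -0.00299825, -0.00060212,
       -0.00020432, -0.00155226]), 'tau': array([ 4.60896015e-03, -5.97766757e+01,  1.61389444e+00, -2.81957531e+01,
        1.28729522e-02,  4.96356006e-03, -2.56807277e-05]), 'tcp_pos': array([ 0.26000868, -0.62231288,  0.21182112]), 'orientation': array([-3.07874436e+00, -6.17357598e-01,  6.90761005e-04]), 'contact_force': array([-0.27977037,  0.42911697,  0.52668253]), 'moment': array([-0.00422276,  0.00342073, -0.02529855]), 'gripper_force': 0.0, 'grip_width': 0.08556596096147298}
```

View pics/scene0.png

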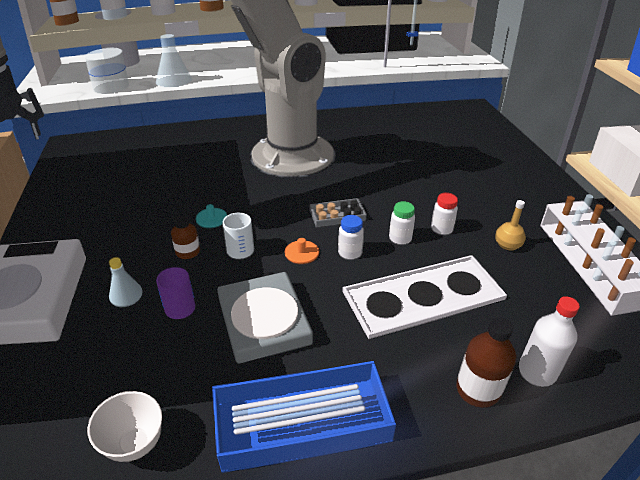

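View pics/top0.png

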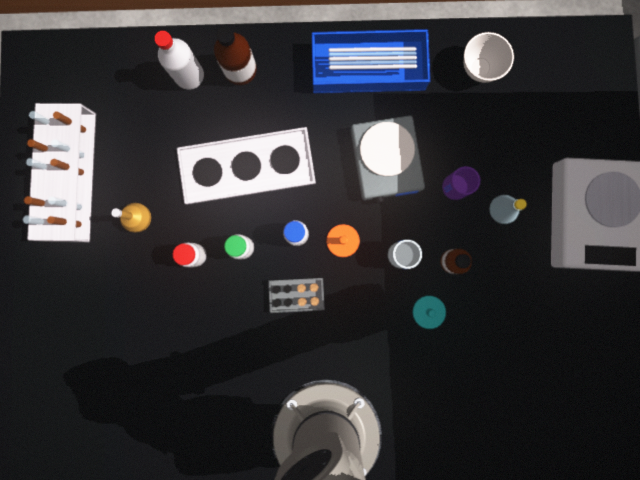

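The scene picture shows the beaker (238,235), orange cover (302,250), amber bottle (185,240), blue, green and red caps (350,225), (403,210), (447,201), stirrer plate (265,312), and discs (384,304), (425,293), (464,283). The top view has them at: beaker (405,255), amber (457,261), cover (343,240), blue (295,232), green (238,245), red (188,254), plate (387,150), discs (207,172), (246,165), (285,159).

```bash
cat > meas.py <<'E'
from h import *
V,U=np.mgrid[0:480,0:640]; UV=np.c_[U.ravel(),V.ravel()]
def circ(n,d,c,rad,zt,band=.006,p=None,dark=None):
    P=cloud(n,UV,d.ravel()); ok=(d.ravel()>0)&(np.hypot(P[:,0]-c[0],P[:,1]-c[1])<rad)&(abs(P[:,2]-zt)<band)
    if dark is not None:
        g=p.reshape(-1,3).max(1); ok&=(g<70) if dark else (g>120)
    if ok.sum()<8: return None
    m=ok.reshape(480,640).astype(np.uint8); k,l,s,_=cv2.connectedComponentsWithStats(m); i=1+s[1:,4].argmax()
    q=plane(n,UV[(l==i).ravel()],zt)[:,:2]
    h=cv2.convexHull(q.astype(np.float32)); (cx,cy),(w,hh),_=cv2.fitEllipse(h) if len(h)>5 else cv2.minAreaRect(h)
    e=cv2.minEnclosingCircle(q.astype(np.float32))
    return np.round([cx,cy,w,hh,*e[0],2*e[1],P[ok,2].mean()],4)
E
python3 - <<'E'
from meas import *
T=dict(np.load('top0.npz'));S=dict(np.load('scene0.npz'))
L=dict(beaker=((405,255),.08,.04,.06,None),amber=((457,261),.09,.022,.03,None),knob=((343,240),.036,.03,.018,None),
 disc=((343,242),.006,.05,.074,None),blue=((295,232),.085,.03,.044,None),red=((186,254),.085,.03,.044,None),green=((235,245),.085,.03,.044,None),
 plate=((387,150),.046,.075,.12,False),d1=((285,159),.008,.042,.068,True),d2=((246,165),.008,.042,.068,True),d3=((207,172),.008,.042,.068,True),
 cone=((510,208),.092,.03,.02,None),teal=((429,312),.036,.03,.018,None),purple=((466,180),.08,.04,.06,None))
for k,(uv,z,rad,D,dk) in L.items():
    c=plane('top',uv,z)[0]
    print(k,np.round(c,3),D)
    for n,A in(('top',T),('scene',S)):
        print('   ',n,circ(n,A['d'],c,rad,z,p=A['p'],dark=dk))
# tray/stirrer direction
E
```

```text
beaker [ 0.395 -0.177  0.08 ] 0.06
    top [ 0.3983 -0.181   0.0578  0.0581  0.3985 -0.181   0.059   0.0798]
    scene [ 0.3998 -0.1809  0.0602  0.0679  0.4003 -0.1798  0.069   0.0788]
amber [ 0.38  -0.283  0.09 ] 0.03
    top [ 0.3806 -0.2926  0.0254  0.0283  0.3803 -0.2929  0.0291  0.0905]
    scene [ 0.3822 -0.2927  0.0234  0.0376  0.3821 -0.2926  0.0381  0.0907]
knob [ 0.432 -0.05   0.036] 0.018
    top [ 0.4333 -0.0511  0.016   0.0165  0.4331 -0.051   0.017   0.0364]
    scene [ 0.4365 -0.0524  0.0161  0.0286  0.4371 -0.0529  0.0252  0.0356]
disc [ 0.429 -0.051  0.006] 0.074
    top [ 0.4288 -0.0509  0.0988  0.0992  0.429  -0.0508  0.0998  0.0048]
    scene [ 0.4341 -0.0522  0.0975  0.1008  0.4336 -0.0528  0.1018  0.0049]
blue [0.449 0.052 0.085] 0.044
    top [0.4507 0.0529 0.0437 0.044  0.4507 0.0528 0.0448 0.0853]
    scene [0.4534 0.0521 0.0434 0.052  0.454  0.0521 0.0518 0.0852]
red [0.408 0.28  0.085] 0.044
    top [0.4088 0.2854 0.044  0.0445 0.4089 0.2852 0.0455 0.0852]
    scene [0.4126 0.2843 0.0445 0.0497 0.4119 0.2831 0.0509 0.0844]
green [0.424 0.178 0.085] 0.044
  
[... 656 characters left out ...]
6 0.008] 0.068
    top [0.598  0.2568 0.0601 0.0614 0.5977 0.2567 0.0619 0.0085]
    scene [0.5999 0.2554 0.0657 0.0672 0.5993 0.255  0.0687 0.0079]
cone [ 0.487 -0.397  0.092] 0.02
    top [ 0.4958 -0.4175  0.0193  0.0215  0.4961 -0.4181  0.0225  0.0922]
    scene [ 0.4989 -0.4173  0.0156  0.0291  0.5002 -0.4197  0.0295  0.0915]
teal [ 0.27  -0.233  0.036] 0.018
    top [ 0.2682 -0.2385  0.0166  0.0178  0.2684 -0.2383  0.018   0.0365]
    scene [ 0.2701 -0.2406  0.0185  0.0279  0.2701 -0.2388  0.0282  0.0356]
purple [ 0.551 -0.312  0.08 ] 0.06
    top [ 0.5511 -0.3098  0.059   0.0613  0.5514 -0.3094  0.0619  0.0797]
    scene [ 0.5536 -0.3111  0.0591  0.0665  0.5531 -0.3087  0.0673  0.0784]
```

Emit:
arm_command --plan "0.025 -0.029 -0.003 0;0.025 -0.029 -0.003 0;0.025 -0.029 -0.003 0;0.025 -0.029 -0.003 0;0.025 -0.029 -0.003 0;0.025 -0.029 -0.003 0;0.025 -0.029 -0.003 0;0.025 -0.029 -0.003 0;0.025 -0.029 -0.003 0;0.025 -0.029 -0.003 0;0.025 -0.029 -0.003 0;0.025 -0.029 -0.003 0;0 0 0 -10.7;0 0 0 -10.7;0 0 0 -10.7;0 0 0 -10.7;0 0 0 -10.7;0 0 0 -10.7;0 0 0 -10.7;0 0 0 0" --hand -1 --grip_force 30

```text
clock: 2.6
tcp_pos: [0.4026, -0.186, 0.2485]
orientation: [-2.072, -2.361, 0.0]
contact_force: [-0.6, -0.6, -0.3]
grip_width: 0.0854
gripper_force: 0.0
```

```bash
cat > go.py <<'E'
import sys
from h import *
def go(x,y,z,h=97.8):
    o=r.get_obs(); M=R.from_rotvec(o['orientation']).as_matrix(); d=M.T@(np.array([x,y,z])-o['tcp_pos'])
    hd=np.degrees(np.arctan2(M[1,0],M[0,0]))
    print('t',round(o['clock'],2),'tcp',o['tcp_pos'].round(4),'h',round(hd,1),'down',M[:,2].round(3),'w',round(o['grip_width'],4),'gf',round(o['gripper_force'],1),'F',o['contact_force'].round(1))
    print('shift tool',d.round(4),'yaw',round(((hd-h)+180)%360-180,1)); print('q',o['joints'].round(2))
if __name__=='__main__': go(*map(float,sys.argv[1:]))
E
python3 go.py .3985 -.181 .25
python3 - <<'E'
from meas import *
for n in('top','scene'):
    A=np.load(n+'0.npz'); p=A['p'].astype(int)
    P=cloud(n,UV,A['d'].ravel()); g=p.reshape(-1,3)
    near=(np.hypot(P[:,0]-.632,P[:,1]+.150)<.08)&(abs(P[:,2]-.046)<.006)
    print(n,np.percentile(g[near].min(1),[5,20,30,50,80]))
    for th in(130,160,180):
        m=(near&(g.min(1)>th)).reshape(480,640).astype(np.uint8); m=cv2.morphologyEx(m,cv2.MORPH_OPEN,np.ones((3,3)))
        k,l,s,_=cv2.connectedComponentsWithStats(m); i=1+s[1:,4].argmax()
        q=plane(n,UV[(l==i).ravel()],.046)[:,:2]; hu=cv2.convexHull(q.astype(np.float32))
        print(th,np.round(cv2.fitEllipse(hu)[0]+cv2.fitEllipse(hu)[1],4),q.min(0).round(4),q.max(0).round(4))
E
```

```text
t 2.6 tcp [ 0.4026 -0.186   0.2485] h 97.5 down [-0.001  0.    -1.   ] w 0.0854 gf 0.0 F [-0.6 -0.6 -0.3]
shift tool [ 0.0055 -0.0034 -0.0015] yaw -0.3
q [ 0.6   0.07 -0.32  2.02  0.03  1.06  0.4 ]
top [124.  154.  182.3 247.  248. ]
130 [ 0.632  -0.152   0.1163  0.1213] [ 0.5719 -0.2097] [ 0.6913 -0.0942]
160 [ 0.6323 -0.1462  0.1036  0.123 ] [ 0.5719 -0.1823] [ 0.6913 -0.0942]
180 [ 0.6323 -0.1464  0.1039  0.1225] [ 0.5719 -0.1801] [ 0.6913 -0.0942]
scene [131.  142.  171.7 245.  246. ]
130 [ 0.6336 -0.1533  0.1176  0.1228] [ 0.5715 -0.2117] [ 0.6949 -0.0943]
160 [ 0.6333 -0.1476  0.1052  0.1214] [ 0.5715 -0.1815] [ 0.6918 -0.0943]
180 [ 0.6319 -0.1509  0.113   0.1185] [ 0.5715 -0.1808] [ 0.6918 -0.0943]
```

Emit:
arm_command --plan "0.0055 -0.0035 0.01 -0.3;0 0 0.035 0;0 0 0.035 0;0 0 0.035 0;0 0 0.035 0;0 0 0.03 0;0 0 0.0255 0;0 0 0 0;0 0 0 0"

```text
clock: 3.72
tcp_pos: [0.3989, -0.1809, 0.0437]
orientation: [2.064, 2.368, 0.0]
contact_force: [-0.6, 0.3, 0.2]
grip_width: 0.0852
gripper_force: 0.0
```

Emit:
arm_command --plan "0 0 0 0;0 0 0 0;0 0 0 0;0 0 0 0;0 0 0 0;0 0 0 0;0 0 0 0;0 0 0 0" --hand 1 --grip_force 30

```text
clock: 4.72
tcp_pos: [0.3991, -0.1814, 0.0442]
orientation: [2.063, 2.367, 0.0]
contact_force: [-1.6, -0.4, 7.4]
grip_width: 0.0577
gripper_force: 30.8
```

```bash
python3 go.py .632 -.1535 .2
```

```text
t 4.72 tcp [ 0.3991 -0.1814  0.0442] h 97.8 down [ 0.001 -0.001 -1.   ] w 0.0577 gf 30.8 F [-1.6 -0.4  7.4]
shift tool [-0.0043  0.2347 -0.1555] yaw 0.0
q [ 0.53  0.37 -0.28  2.23  0.19  0.56  0.24]
```

Emit:
arm_command --plan "0 0 -0.01 0;0 0 -0.02 0;0 0 -0.025 0;0 0 -0.025 0;0 0 -0.025 0;0 0 -0.015 0;0 0.01 0 0;-0.001 0.025 0 0;-0.001 0.03 0 0;-0.001 0.03 0 0;-0.001 0.03 0 0;0 0.03 0 0;0 0.03 0 0;0 0.025 0 0;0 0.015 0 0;0 0.01 0 0;0 0 0 0;0 0 0 0"

```text
clock: 6.98
tcp_pos: [0.6313, -0.1532, 0.1631]
orientation: [-2.064, -2.368, 0.001]
contact_force: [0.3, -0.1, -1.3]
grip_width: 0.0578
gripper_force: 33.1
```

```bash
python3 go.py .632 -.1535 .0897; python3 - <<'E'
from meas import *
for n in('top','scene'):
    p,d=grab(n,n+'1.png'); P=cloud(n,UV,d.ravel())
    ok=(np.hypot(P[:,0]-.632,P[:,1]+.1535)<.04)&(P[:,2]>.12)
    print(n,ok.sum()); 
cv2.imwrite('pics/s1c.png',cv2.resize(cv2.imread('pics/scene1.png')[180:360,180:360],None,fx=3,fy=3))
E
```

```text
t 6.97 tcp [ 0.6313 -0.1532  0.1631] h 97.8 down [-0.001 -0.    -1.   ] w 0.0578 gf 33.1 F [ 0.3 -0.1 -1.3]
shift tool [-0.0003  0.0007  0.0734] yaw 0.0
q [ 0.37  0.5  -0.32  1.65  0.18  1.02  0.13]
top 4590
scene 10958
```

View pics/s1c.png

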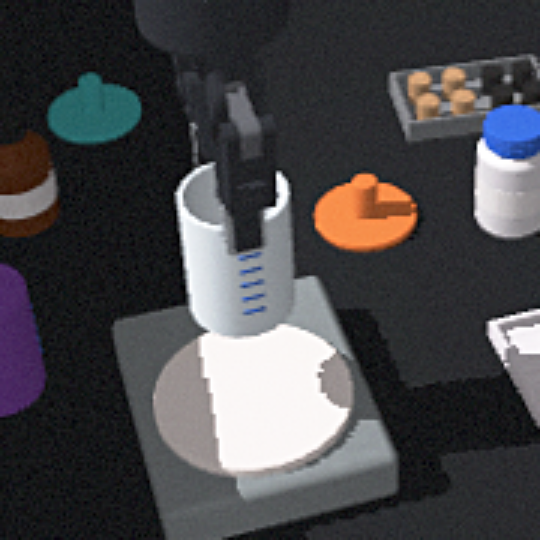

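The crop shows the beaker gripped upright above the plate (beaker at ~(235,250) in the crop), with its bottom clear.

Emit:
arm_command --plan "0 0.0007 0.02 0;0 0 0.02 0;0 0 0.015 0;0 0 0.01 0;0 0 0.005 0;0 0 0.002 0;0 0 0 0;0 0 0 0"

```text
clock: 8.07
tcp_pos: [0.6331, -0.1528, 0.0918]
orientation: [2.063, 2.368, 0.001]
contact_force: [0.0, -0.6, -0.2]
grip_width: 0.0575
gripper_force: 33.1
```

```bash
python3 go.py .632 -.1535 .0905
```

```text
t 8.07 tcp [ 0.6331 -0.1528  0.0918] h 97.9 down [ 0.001 -0.    -1.   ] w 0.0575 gf 33.1 F [ 0.  -0.6 -0.2]
shift tool [-0.0005 -0.0012  0.0013] yaw 0.1
q [ 0.36  0.58 -0.3   1.7   0.21  0.89  0.1 ]
```

Emit:
arm_command --plan "-0.0005 -0.001 0.001 0;0 0 0.0005 0;0 0 0 0;0 0 0 0"

```text
clock: 8.57
tcp_pos: [0.632, -0.1535, 0.0904]
orientation: [2.063, 2.368, 0.0]
contact_force: [-2.0, 0.0, 5.8]
grip_width: 0.0578
gripper_force: 33.8
```

Emit:
arm_command --plan "0 0 0 0;0 0 0 0;0 0 0 0;0 0 0 0;0 0 -0.02 0;0 0 -0.03 0;0 0 -0.04 0;0 0 -0.03 0;0 0 -0.02 0;0 0 0 0" --hand -1

```text
clock: 9.82
tcp_pos: [0.6328, -0.1535, 0.2318]
orientation: [2.062, 2.366, 0.003]
contact_force: [-0.5, -0.1, -0.2]
grip_width: 0.0854
gripper_force: 0.0
```

```bash
python3 go.py .4335 -.0515 .21; python3 - <<'E'
from meas import *
for n in('top','scene'):
    p,d=grab(n,n+'2.png')
    print(n,circ(n,d,(.632,-.1535),.045,.126,.005),circ(n,d,(.4335,-.0515),.03,.036))
cv2.imwrite('pics/s2c.png',cv2.imread('pics/scene2.png')[180:360,180:360])
E
```

```text
t 9.82 tcp [ 0.6328 -0.1535  0.2318] h 97.9 down [ 0.003 -0.001 -1.   ] w 0.0854 gf 0.0 F [-0.5 -0.1 -0.2]
shift tool [ 0.1283 -0.1835  0.0211] yaw 0.1
q [ 0.38  0.44 -0.33  1.58  0.15  1.14  0.15]
top [ 0.6311 -0.1522  0.0587  0.0604  0.6307 -0.1523  0.0611  0.1259] [ 0.4332 -0.0511  0.016   0.0168  0.4331 -0.051   0.017   0.036 ]
scene [ 0.633  -0.1541  0.0581  0.0653  0.6331 -0.1531  0.0656  0.1251] [ 0.4359 -0.052   0.0155  0.0286  0.4374 -0.0529  0.0256  0.0356]
```

Emit:
arm_command --plan "0.01 -0.013 0 0;0.02 -0.027 0 0;0.02 -0.03 0 0;0.02 -0.03 0 0;0.02 -0.03 0 0;0.02 -0.03 0 0;0.012 -0.016 0 0;0.006 -0.0075 0 0;0 0 0.03 0;0 0 0.04 0;0 0 0.04 0;0 0 0.03 0;0 0 0.02 0;0 0 0 0;0 0 0 0"

```text
clock: 11.8
tcp_pos: [0.4334, -0.0518, 0.0702]
orientation: [2.064, 2.368, 0.001]
contact_force: [-0.1, -0.2, -0.1]
grip_width: 0.0854
gripper_force: 0.0
```

```bash
python3 go.py .4336 -.0513 .024
```

```text
t 11.8 tcp [ 0.4334 -0.0518  0.0702] h 97.9 down [ 0.001  0.    -1.   ] w 0.0854 gf 0.0 F [-0.1 -0.2 -0.1]
shift tool [0.0004 0.0002 0.0462] yaw 0.1
q [ 0.31  0.33 -0.39  2.21  0.21  0.64 -0.09]
```

Emit:
arm_command --plan "0 0 0.02 0;0 0 0.016 0;0 0 0.01 0;0 0 0 0;0 0 0 0"

```text
clock: 12.42
tcp_pos: [0.4331, -0.0518, 0.0243]
orientation: [2.063, 2.368, 0.001]
contact_force: [-0.4, 0.8, 0.1]
grip_width: 0.0852
gripper_force: 0.0
```

Emit:
arm_command --plan "0 0 0 0;0 0 0 0;0 0 0 0;0 0 0 0;0 0 0 0;0 0 0 0;0 0 0 0;0 0 0 0" --hand 1 --grip_force 30

```text
clock: 13.42
tcp_pos: [0.4325, -0.0517, 0.0237]
orientation: [-2.064, -2.369, 0.0]
contact_force: [0.1, 0.5, -0.3]
grip_width: -0.0004
gripper_force: 0.0
```

```bash
python3 go.py .6315 -.153 .19
```

```text
t 13.43 tcp [ 0.4325 -0.0517  0.0237] h 97.9 down [-0. -0. -1.] w -0.0004 gf 0.0 F [ 0.1  0.5 -0.3]
shift tool [-0.1276  0.1833 -0.1663] yaw 0.1
q [ 0.27  0.42 -0.34  2.24  0.28  0.53 -0.15]
```

```bash
python3 - <<'E'
from meas import *
a=[]
for n,(u,v) in(('top',(343,240)),('scene',(302,250))):
    p,d=grab(n); np.savez(n+'3.npz',p=p,d=d)
    a.append(cv2.resize(p[v-45:v+45,u-45:u+45,::-1],(400,400),interpolation=0))
    P=cloud(n,UV,d.ravel()); g=p.reshape(-1,3).astype(int)
    for nm,ok in(('orange',(g[:,0]>150)&(g[:,2]<90)&(g[:,1]<140)),):
        ok&=np.hypot(P[:,0]-.433,P[:,1]+.05)<.12
        q=P[ok]; print(n,nm,ok.sum(),q.min(0).round(3),q.max(0).round(3)); t=q[q[:,2]>.03]; print(len(t),t.mean(0).round(4) if len(t) else '')
cv2.imwrite('pics/c3.png',np.hstack(a))
E
```

```text
top orange 2 [ 0.38  -0.011  0.995] [ 0.38  -0.011  0.995]
2 [ 0.3798 -0.011   0.9949]
scene orange 202 [ 0.338 -0.087 -0.001] [0.471 0.012 0.04 ]
16 [ 0.4392 -0.0532  0.0346]
```

View pics/c3.png

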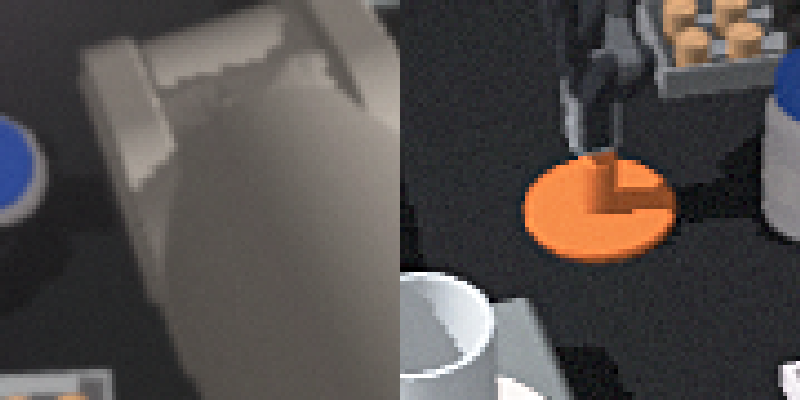

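```bash
python3 - <<'E'
from meas import *
A=np.load('scene3.npz'); p=A['p'];d=A['d']
P=cloud('scene',UV,d.ravel()); g=p.reshape(-1,3).astype(int)
ok=(np.hypot(P[:,0]-.433,P[:,1]+.05)<.06)&(P[:,2]>.008)
q=P[ok]; c=g[ok]; org=(c[:,0]-c[:,2]>60)
for nm,s in(('orange',q[org]),('grip',q[~org])):
    for z in np.arange(.01,.12,.01):
        t=s[abs(s[:,2]-z)<.005]
        if len(t): print(nm,round(z,3),len(t),t.min(0)[:2].round(3),t.max(0)[:2].round(3))
E
```

```text
orange 0.01 130 [ 0.399 -0.087] [ 0.47  -0.018]
orange 0.02 33 [ 0.433 -0.06 ] [ 0.444 -0.042]
orange 0.03 33 [ 0.43 -0.06] [ 0.444 -0.043]
orange 0.04 22 [ 0.431 -0.06 ] [ 0.441 -0.044]
grip 0.04 6 [ 0.429 -0.06 ] [ 0.439 -0.047]
grip 0.05 27 [ 0.429 -0.066] [ 0.445 -0.043]
grip 0.06 44 [ 0.431 -0.065] [ 0.448 -0.042]
grip 0.07 44 [ 0.433 -0.065] [ 0.446 -0.042]
grip 0.08 10 [ 0.426 -0.066] [ 0.447 -0.048]
grip 0.09 45 [ 0.407 -0.071] [ 0.465 -0.038]
grip 0.1 35 [ 0.396 -0.071] [ 0.474 -0.037]
grip 0.11 70 [ 0.387 -0.072] [ 0.482 -0.035]
```

Emit:
arm_command --plan "0 0 -0.02 0;0 0 -0.03 0;0 0 -0.03 0;0 0 0 0;0 0 0 0"

```text
clock: 14.15
tcp_pos: [0.4321, -0.0519, 0.1033]
orientation: [-2.064, -2.368, 0.001]
contact_force: [-1.0, -0.4, -0.3]
grip_width: 0.0
gripper_force: 0.0
```

```bash
cat > tip.py <<'E'
from meas import *
p,d=grab('scene'); o=r.get_obs(); t=o['tcp_pos']
P=cloud('scene',UV,d.ravel()); g=p.reshape(-1,3).astype(int)
ok=(np.hypot(P[:,0]-t[0],P[:,1]-t[1])<.065)&(P[:,2]>.042)&(P[:,2]<t[2]+.1)
q=P[ok]; print(t.round(4),o['grip_width'])
for z in np.arange(.04,t[2]+.08,.008):
    s=q[abs(q[:,2]-z)<.004]
    if len(s): print(round(z-t[2],3),len(s),s.min(0)[:2].round(3),s.max(0)[:2].round(3))
u,v=302,215
cv2.imwrite('pics/tip.png',cv2.resize(p[v-90:v+90,u-90:u+90,::-1],(540,540),interpolation=0))
E
python3 tip.py
```

```text
[ 0.4318 -0.0518  0.103 ] 0.00010913012709283924
0.017 8 [ 0.435 -0.062] [ 0.437 -0.045]
0.025 20 [ 0.431 -0.065] [ 0.443 -0.043]
0.033 41 [ 0.43  -0.065] [ 0.447 -0.043]
0.041 37 [ 0.423 -0.066] [ 0.447 -0.043]
0.049 42 [ 0.425 -0.066] [ 0.448 -0.043]
0.057 15 [ 0.424 -0.067] [ 0.446 -0.046]
0.065 30 [ 0.406 -0.07 ] [ 0.463 -0.041]
0.073 58 [ 0.397 -0.071] [ 0.469 -0.038]
```

View pics/tip.png

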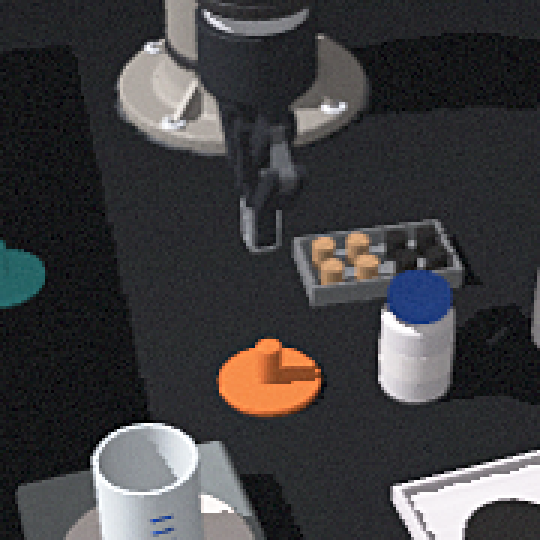

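The fingertips are about 30 mm higher than the reported TCP implies: they closed above the knob, at crop (262,245), and the cover hasn't moved. I'll descend about 28 mm more.

Emit:
arm_command --plan "0 0 0 0;0 0 0 0;0 0 0 0;0 0 0 0;0 0 0 0;0.0005 0.001 0.03 0;0 0 0.03 0;0 0 0.025 0;0 0 0.015 0;0 0 0.005 0;0 0 0 0;0 0 0 0" --hand -1

```text
clock: 15.7
tcp_pos: [0.4341, -0.0512, -0.0006]
orientation: [2.063, 2.368, 0.001]
contact_force: [0.1, -0.0, 0.3]
grip_width: 0.0851
gripper_force: 0.0
```

Emit:
arm_command --plan "0 0 0 0;0 0 0 0;0 0 0 0;0 0 0 0;0 0 0 0;0 0 0 0;0 0 0 0;0 0 0 0" --hand 1 --grip_force 30

```text
clock: 16.7
tcp_pos: [0.4335, -0.0511, -0.0011]
orientation: [2.064, 2.369, -0.0]
contact_force: [-1.3, -0.6, 6.0]
grip_width: 0.0166
gripper_force: 29.2
```

```bash
python3 go.py .6315 -.153 .17
```

```text
t 16.7 tcp [ 0.4335 -0.0511 -0.0011] h 97.9 down [ 0. -0. -1.] w 0.0166 gf 29.2 F [-1.3 -0.6  6. ]
shift tool [-0.1281  0.1822 -0.1711] yaw 0.1
q [ 0.25  0.47 -0.32  2.25  0.32  0.47 -0.19]
```

Emit:
arm_command --plan "0 0 -0.01 0;0 0 -0.02 0;0 0 -0.03 0;0 0 -0.035 0;0 0 -0.035 0;0 0 -0.027 0;0 0 -0.014 0;-0.008 0.012 0 0;-0.018 0.026 0 0;-0.02 0.028 0 0;-0.02 0.028 0 0;-0.02 0.028 0 0;-0.02 0.028 0 0;-0.014 0.02 0 0;-0.008 0.012 0 0;0 0 0 0;0 0 0 0"

```text
clock: 18.82
tcp_pos: [0.6304, -0.1524, 0.1692]
orientation: [-2.062, -2.369, 0.001]
contact_force: [-0.3, 0.1, -0.3]
grip_width: 0.0168
gripper_force: 29.4
```

```bash
python3 go.py .6315 -.1529 .1265; python3 - <<'E'
from meas import *
p,d=grab('scene'); P=cloud('scene',UV,d.ravel()); g=p.reshape(-1,3).astype(int)
ok=(g[:,0]-g[:,2]>60)&(np.hypot(P[:,0]-.63,P[:,1]+.15)<.08)&(P[:,2]>.1)
q=P[ok]; b=P[(np.hypot(P[:,0]-.632,P[:,1]+.153)<.04)&(abs(P[:,2]-.1)<.02)]
print(len(q),q.min(0).round(3),q.max(0).round(3),b.min(0).round(3),b.max(0).round(3))
s=(q[:,2]<np.percentile(q[:,2],60)); uv=UV[ok]
cv2.imwrite('pics/s4.png',cv2.resize(p[180:360,180:360,::-1],(540,540),interpolation=0))
E
```

```text
t 18.82 tcp [ 0.6304 -0.1524  0.1692] h 97.9 down [-0.001  0.    -1.   ] w 0.0168 gf 29.4 F [-0.3  0.1 -0.3]
shift tool [-0.0007  0.001   0.0427] yaw 0.1
q [ 0.4   0.5  -0.36  1.64  0.2   1.03  0.12]
899 [ 0.597 -0.188  0.12 ] [ 0.667 -0.116  0.198] [ 0.6   -0.183  0.08 ] [ 0.664 -0.125  0.12 ]
```

View pics/s4.png

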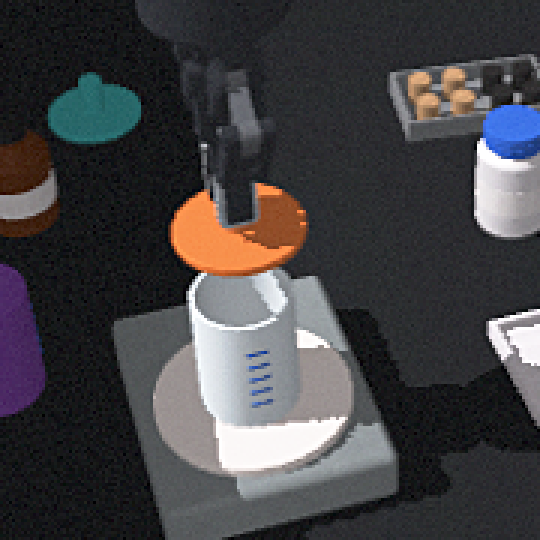

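The cover hangs level above the beaker, with the disc at crop (240,228) and the beaker rim at (245,300).

Emit:
arm_command --plan "-0.0005 0.001 0.015 0;0 0 0.015 0;0 0 0.008 0;0 0 0.004 0;0 0 0.002 0;0 0 0 0;0 0 0 0"

```text
clock: 19.75
tcp_pos: [0.6326, -0.1533, 0.1261]
orientation: [2.063, 2.368, 0.001]
contact_force: [0.2, -0.5, -0.2]
grip_width: 0.0169
gripper_force: 29.4
```

```bash
python3 go.py .6315 -.153 .125
```

```text
t 19.75 tcp [ 0.6326 -0.1533  0.1261] h 97.9 down [ 0.001 -0.    -1.   ] w 0.0169 gf 29.4 F [ 0.2 -0.5 -0.2]
shift tool [ 0.0005 -0.001   0.0011] yaw 0.1
q [ 0.39  0.55 -0.35  1.68  0.22  0.96  0.1 ]
```

Emit:
arm_command --plan "0.0005 -0.001 0.001 0;0 0 0.0005 0;0 0 0 0;0 0 0 0"

```text
clock: 20.25
tcp_pos: [0.6315, -0.153, 0.125]
orientation: [2.063, 2.368, 0.001]
contact_force: [-1.0, -0.1, 5.1]
grip_width: 0.0166
gripper_force: 29.8
```

Emit:
arm_command --plan "0 0 0 0;0 0 0 0;0 0 0 0;0 0 0 0;0 0 -0.01 0;0 0 -0.02 0;0 0 -0.03 0;0 0 -0.03 0;0 0 -0.01 0;0 0 0 0" --hand -1

```text
clock: 21.5
tcp_pos: [0.6316, -0.153, 0.2252]
orientation: [2.063, 2.368, 0.001]
contact_force: [0.4, 0.5, -1.2]
grip_width: 0.0853
gripper_force: 0.0
```

```bash
python3 go.py .4518 .0526 .21; python3 - <<'E'
from meas import *
for n in('top','scene'):
    p,d=grab(n)
    print(n,'knob',circ(n,d,(.632,-.153),.02,.162,.005),'disc',circ(n,d,(.632,-.153),.05,.132,.005),'blue',circ(n,d,(.4515,.0526),.03,.085))
E
```

```text
t 21.5 tcp [ 0.6316 -0.153   0.2252] h 97.9 down [ 0.002 -0.    -1.   ] w 0.0853 gf 0.0 F [ 0.4  0.5 -1.2]
shift tool [ 0.2283 -0.15    0.0148] yaw 0.1
q [ 0.4   0.45 -0.36  1.59  0.17  1.13  0.14]
top knob [ 0.6307 -0.1505  0.0168  0.0182  0.6308 -0.1503  0.0188  0.1623] disc [ 0.6317 -0.1504  0.0694  0.0744  0.6314 -0.1508  0.0744  0.1327] blue [0.4508 0.0529 0.0436 0.0441 0.4507 0.0528 0.0448 0.0851]
scene knob [ 0.6342 -0.1523  0.0161  0.0228  0.6341 -0.1525  0.0224  0.1617] disc [ 0.6329 -0.1524  0.0718  0.0777  0.6332 -0.1516  0.0776  0.1325] blue [0.4534 0.0522 0.0436 0.0518 0.454  0.0521 0.0518 0.0852]
```

Emit:
arm_command --plan "0.012 -0.008 0 0;0.03 -0.02 0 0;0.036 -0.024 0 0;0.036 -0.024 0 0;0.036 -0.024 0 0;0.036 -0.024 0 0;0.028 -0.018 0 0;0.014 -0.009 0 0;0 0 0.03 0;0 0 0.035 0;0 0 0.035 0;0 0 0.02 0;0 0 0 0;0 0 0 0"

```text
clock: 23.35
tcp_pos: [0.451, 0.0522, 0.1048]
orientation: [2.064, 2.368, 0.001]
contact_force: [0.2, 1.2, 0.0]
grip_width: 0.0855
gripper_force: 0.0
```

```bash
python3 go.py .451 .0527 .008
```

```text
t 23.35 tcp [0.451  0.0522 0.1048] h 97.9 down [ 0.001  0.    -1.   ] w 0.0855 gf 0.0 F [0.2 1.2 0. ]
shift tool [0.0005 0.     0.0968] yaw 0.1
q [ 0.17  0.31 -0.49  2.14  0.21  0.74 -0.32]
```

Emit:
arm_command --plan "0.0005 0 0.025 0;0 0 0.03 0;0 0 0.025 0;0 0 0.012 0;0 0 0.004 0;0 0 0 0;0 0 0 0"

```text
clock: 24.22
tcp_pos: [0.4511, 0.0528, 0.009]
orientation: [2.063, 2.368, 0.002]
contact_force: [0.3, -0.4, -0.6]
grip_width: 0.0855
gripper_force: 0.0
```

Emit:
arm_command --plan "0 0 0 0;0 0 0 0;0 0 0 0;0 0 0 0;0 0 0 0;0 0 0 0;0 0 0 0;0 0 0 0" --hand 1 --grip_force 35

```text
clock: 25.22
tcp_pos: [0.4506, 0.0527, 0.0087]
orientation: [2.063, 2.368, 0.0]
contact_force: [-1.2, -0.8, 6.6]
grip_width: 0.0513
gripper_force: 35.5
```

```bash
python3 go.py .6233 .0777 .1
```

```text
t 25.23 tcp [0.4506 0.0527 0.0087] h 97.9 down [ 0.001 -0.    -1.   ] w 0.0513 gf 35.5 F [-1.2 -0.8  6.6]
shift tool [ 0.0011  0.1745 -0.0912] yaw 0.1
q [ 0.08  0.48 -0.4   2.2   0.36  0.53 -0.46]
```

Emit:
arm_command --plan "0 0 -0.01 0;0 0 -0.02 0;0 0 -0.03 0;0 0 -0.02 0;0 0 -0.01 0;0 0.012 0 0;0.001 0.025 0 0;0 0.032 0 0;0 0.034 0 0;0 0.032 0 0;0 0.025 0 0;0 0.0145 0 0;0 0 0 0;0 0 0.02 0;0 0 0.025 0;0 0 0.015 0;0 0 0 0;0 0 0 0"

```text
clock: 27.48
tcp_pos: [0.6233, 0.0777, 0.0387]
orientation: [2.063, 2.368, 0.001]
contact_force: [-0.2, -0.9, -1.4]
grip_width: 0.0512
gripper_force: 37.0
```

```bash
python3 go.py .6233 .0777 .017
```

```text
t 27.48 tcp [0.6233 0.0777 0.0387] h 97.9 down [ 0.001  0.    -1.   ] w 0.0512 gf 37.0 F [-0.2 -0.9 -1.4]
shift tool [-0.     -0.0001  0.0217] yaw 0.1
q [ 0.07  0.64 -0.4   1.78  0.33  0.79 -0.36]
```

Emit:
arm_command --plan "0 0 0.01 0;0 0 0.006 0;0 0 0.003 0;0 0 0.0015 0;0 0 0.001 0;0 0 0.0005 0;0 0 0 0;0 0 0 0"

```text
clock: 28.48
tcp_pos: [0.6231, 0.0777, 0.0169]
orientation: [2.063, 2.368, 0.0]
contact_force: [-2.6, -1.1, 6.2]
grip_width: 0.0513
gripper_force: 37.5
```

Emit:
arm_command --plan "0 0 0 0;0 0 0 0;0 0 0 0;0 0 0 0;0 0 -0.02 0;0 0 -0.03 0;0 0 -0.04 0;0 0 -0.04 0;0 0 -0.03 0;0 0 -0.02 0;0 0 0 0" --hand -1

```text
clock: 29.85
tcp_pos: [0.624, 0.0779, 0.1982]
orientation: [2.062, 2.367, 0.004]
contact_force: [-0.2, 0.4, -0.9]
grip_width: 0.0853
gripper_force: 0.0
```

```bash
python3 go.py .4095 .2852 .2; python3 - <<'E'
from meas import *
for n in('top','scene'):
    p,d=grab(n)
    print(n,'blue',circ(n,d,(.6233,.0777),.03,.093),'red',circ(n,d,(.409,.285),.03,.085))
E
```

```text
t 29.85 tcp [0.624  0.0779 0.1982] h 97.9 down [ 0.003  0.    -1.   ] w 0.0853 gf 0.0 F [-0.2  0.4 -0.9]
shift tool [ 0.2348 -0.1841 -0.0024] yaw 0.1
q [ 0.12  0.45 -0.47  1.66  0.23  1.07 -0.28]
top blue None red [0.4088 0.2854 0.0441 0.0445 0.4091 0.2851 0.0456 0.085 ]
scene blue [0.6265 0.0768 0.0438 0.0522 0.6261 0.0766 0.0519 0.0929] red [0.4142 0.2835 0.0446 0.0539 0.4135 0.2812 0.0556 0.0841]
```

Emit:
arm_command --plan "0.012 -0.009 0 0;0.03 -0.024 0 0;0.037 -0.029 0 0;0.038 -0.03 0 0;0.038 -0.03 0 0;0.037 -0.029 0 0;0.028 -0.022 0 0;0.0145 -0.0115 0 0;0 0 0.03 0;0 0 0.035 0;0 0 0.02 0;0 0 0 0;0 0 0 0"

```text
clock: 31.58
tcp_pos: [0.4086, 0.2848, 0.1117]
orientation: [2.064, 2.368, 0.001]
contact_force: [-0.1, 0.3, -0.2]
grip_width: 0.0856
gripper_force: 0.0
```

```bash
python3 go.py .4092 .2851 .009
```

```text
t 31.57 tcp [0.4086 0.2848 0.1117] h 97.9 down [ 0.  0. -1.] w 0.0856 gf 0.0 F [-0.1  0.3 -0.2]
shift tool [0.0002 0.0006 0.1027] yaw 0.1
q [-0.25  0.38 -0.58  2.04  0.28  0.81 -0.86]
```

Emit:
arm_command --plan "0.0003 0.0006 0.025 0;0 0 0.03 0;0 0 0.028 0;0 0 0.015 0;0 0 0.004 0;0 0 0 0;0 0 0 0"

```text
clock: 32.45
tcp_pos: [0.4094, 0.2855, 0.0101]
orientation: [2.063, 2.368, 0.003]
contact_force: [0.3, -0.2, -1.0]
grip_width: 0.0852
gripper_force: 0.0
```

Emit:
arm_command --plan "0 0 0 0;0 0 0 0;0 0 0 0;0 0 0 0;0 0 0 0;0 0 0 0;0 0 0 0;0 0 0 0" --hand 1 --grip_force 35

```text
clock: 33.45
tcp_pos: [0.409, 0.2851, 0.0097]
orientation: [2.063, 2.368, 0.001]
contact_force: [-0.7, -0.3, 4.8]
grip_width: 0.0514
gripper_force: 36.2
```

```bash
python3 go.py .5987 .256 .1
```

```text
t 33.45 tcp [0.409  0.2851 0.0097] h 97.9 down [ 0.001  0.    -1.   ] w 0.0514 gf 36.2 F [-0.7 -0.3  4.8]
shift tool [-0.0548  0.184  -0.0902] yaw 0.1
q [-0.34  0.54 -0.48  2.09  0.43  0.6  -0.99]
```

Emit:
arm_command --plan "0 0 -0.01 0;0 0 -0.02 0;0 0 -0.03 0;0 0 -0.02 0;0 0 -0.01 0;-0.004 0.014 0 0;-0.008 0.027 0 0;-0.01 0.033 0 0;-0.011 0.036 0 0;-0.01 0.033 0 0;-0.008 0.027 0 0;-0.004 0.014 0 0;0 0 0 0;0 0 0.02 0;0 0 0.025 0;0 0 0.015 0;0 0 0 0;0 0 0 0"

```text
clock: 35.7
tcp_pos: [0.5987, 0.2563, 0.0398]
orientation: [2.063, 2.369, 0.001]
contact_force: [-1.3, 0.0, -1.4]
grip_width: 0.0508
gripper_force: 37.1
```

```bash
python3 go.py .5987 .256 .0177
```

```text
t 35.7 tcp [0.5987 0.2563 0.0398] h 97.9 down [ 0.001  0.001 -1.   ] w 0.0508 gf 37.1 F [-1.3  0.  -1.4]
shift tool [-0.0003 -0.0001  0.0221] yaw 0.1
q [-0.17  0.68 -0.47  1.72  0.39  0.84 -0.67]
```

Emit:
arm_command --plan "0 0 0.01 0;0 0 0.006 0;0 0 0.003 0;0 0 0.0015 0;0 0 0.001 0;0 0 0.0007 0;0 0 0 0;0 0 0 0"

```text
clock: 36.7
tcp_pos: [0.5986, 0.2558, 0.0178]
orientation: [2.063, 2.368, 0.0]
contact_force: [-2.7, -1.8, 4.5]
grip_width: 0.0507
gripper_force: 37.8
```

Emit:
arm_command --plan "0 0 0 0;0 0 0 0;0 0 0 0;0 0 0 0;0 0 -0.02 0;0 0 -0.03 0;0 0 -0.04 0;0 0 -0.04 0;0 0 -0.04 0;0 0 -0.03 0;0 0 -0.02 0;0 0 0 0" --hand -1

```text
clock: 38.2
tcp_pos: [0.5992, 0.2563, 0.2391]
orientation: [2.063, 2.368, 0.005]
contact_force: [-0.5, 0.7, -1.1]
grip_width: 0.0853
gripper_force: 0.0
```

```bash
python3 go.py .381 -.2928 .22; python3 - <<'E'
from meas import *
for n in('top','scene'):
    p,d=grab(n)
    print(n,'red',circ(n,d,(.5987,.256),.03,.093),'blue',circ(n,d,(.6233,.0777),.03,.093),'amber',circ(n,d,(.381,-.2928),.022,.09),'green',circ(n,d,(.424,.177),.03,.085),'knob',circ(n,d,(.632,-.153),.02,.162,.005))
E
```

```text
t 38.2 tcp [0.5992 0.2563 0.2391] h 97.9 down [ 0.003  0.001 -1.   ] w 0.0853 gf 0.0 F [-0.5  0.7 -1.1]
shift tool [-0.514  -0.2915  0.0176] yaw 0.1
q [-0.11  0.47 -0.55  1.56  0.26  1.18 -0.57]
top red [0.6078 0.2441 0.0102 0.0312 0.6062 0.2457 0.0336 0.0931] blue [0.6221 0.0778 0.0432 0.0447 0.6215 0.0776 0.0452 0.0934] amber [ 0.3808 -0.2946  0.0279  0.03    0.3804 -0.2941  0.0311  0.0906] green None knob [ 0.631  -0.1502  0.0158  0.0187  0.6308 -0.1503  0.0188  0.162 ]
scene red [0.6011 0.2553 0.0432 0.0511 0.6013 0.2559 0.0517 0.0925] blue [0.6258 0.0771 0.0438 0.0503 0.6261 0.077  0.0515 0.0928] amber [ 0.3832 -0.2959  0.03    0.0405  0.3832 -0.2956  0.0397  0.0906] green [0.4266 0.1772 0.0441 0.0543 0.4268 0.1771 0.0538 0.0853] knob [ 0.6351 -0.1515  0.0174  0.0242  0.635  -0.1526  0.0241  0.1615]
```

Emit:
arm_command --plan "-0.014 -0.008 0 0;-0.03 -0.017 0 0;-0.04 -0.0225 0 0;-0.04 -0.0225 0 0;-0.04 -0.0225 0 0;-0.04 -0.0225 0 0;-0.04 -0.0225 0 0;-0.04 -0.0225 0 0;-0.04 -0.0225 0 0;-0.04 -0.0225 0 0;-0.04 -0.0225 0 0;-0.04 -0.0225 0 0;-0.034 -0.02 0 0;-0.024 -0.015 0 0;-0.014 -0.008 0 0;0 0 0.03 0;0 0 0.03 0;0 0 0.03 0;0 0 0.02 0;0 0 0 0"

```text
clock: 40.8
tcp_pos: [0.3776, -0.2943, 0.1254]
orientation: [-2.06, -2.366, 0.0]
contact_force: [-0.1, -0.0, 1.0]
grip_width: 0.0856
gripper_force: 0.0
```

```bash
python3 go.py .381 -.2948 .008
```

```text
t 40.8 tcp [ 0.3776 -0.2943  0.1254] h 97.9 down [-0.003  0.003 -1.   ] w 0.0856 gf 0.0 F [-0.1 -0.   1. ]
shift tool [-0.0013  0.0036  0.1174] yaw 0.1
q [ 0.75  0.29 -0.26  2.08  0.1   0.79  0.57]
```

Emit:
arm_command --plan "-0.001 0.0035 0.015 0;0 0 0.025 0;0 0 0.03 0;0 0 0.028 0;0 0 0.013 0;0 0 0.006 0;0 0 0 0;0 0 0 0"

```text
clock: 41.8
tcp_pos: [0.3832, -0.2965, 0.0108]
orientation: [2.063, 2.368, 0.0]
contact_force: [0.0, -0.3, -0.1]
grip_width: 0.0855
gripper_force: 0.0
```

Emit:
arm_command --plan "0 0 0 0;0 0 0 0;0 0 0 0;0 0 0 0;0 0 0 0;0 0 0 0;0 0 0 0;0 0 0 0" --hand 1 --grip_force 40

```text
clock: 42.8
tcp_pos: [0.3825, -0.2963, 0.0107]
orientation: [2.064, 2.368, -0.001]
contact_force: [-2.8, 1.3, 8.8]
grip_width: 0.0526
gripper_force: 40.7
```

```bash
python3 go.py .611 .1667 .23
```

```text
t 42.8 tcp [ 0.3825 -0.2963  0.0107] h 97.9 down [-0.    -0.001 -1.   ] w 0.0526 gf 40.7 F [-2.8  1.3  8.8]
shift tool [ 0.4273  0.2896 -0.2195] yaw 0.1
q [ 0.7   0.48 -0.21  2.14  0.19  0.53  0.49]
```

Emit:
arm_command --plan "0 0 -0.01 0;0 0 -0.02 0;0 0 -0.035 0;0 0 -0.035 0;0 0 -0.03 0;0 0 -0.015 0;0 0 0 0"

```text
clock: 43.68
tcp_pos: [0.3829, -0.2964, 0.1556]
orientation: [2.063, 2.367, 0.0]
contact_force: [0.3, -0.1, -2.4]
grip_width: 0.0526
gripper_force: 42.7
```

Emit:
arm_command --plan "0.012 0.008 0 0;0.026 0.018 0 0;0.034 0.023 0 0;0.034 0.023 0 0;0.034 0.023 0 0;0.034 0.023 0 0;0.034 0.023 0 0;0.034 0.023 0 0;0.034 0.023 0 0;0.034 0.023 0 0;0.034 0.023 0 0;0.034 0.023 0 0;0.024 0.016 0 0;0.016 0.011 0 0;0.008 0.006 0 0;0 0 0 0;0 0 0 0"

```text
clock: 45.8
tcp_pos: [0.6103, 0.164, 0.1548]
orientation: [2.065, 2.367, -0.002]
contact_force: [0.2, 0.3, -2.5]
grip_width: 0.0527
gripper_force: 42.6
```

```bash
python3 go.py .611 .1655 .0187;python3 - <<'E'
from meas import *
n='scene'; p,d=grab(n)
P=cloud(n,UV,d.ravel()); cv2.imwrite('pics/s5.png',p[:,:,::-1]); t=r.get_obs()['tcp_pos']
g=p.reshape(-1,3).astype(int)
s=(np.hypot(P[:,0]-t[0],P[:,1]-t[1])<.05)&(P[:,2]>.1)&(g[:,0]-g[:,2]>25); q=P[s]
for z in np.arange(.1,.24,.01):
    m=q[abs(q[:,2]-z)<.005]
    if len(m)>3: print(round(z,2),len(m),m[:,1].min().round(4),m[:,1].max().round(4))
E
```

```text
t 45.8 tcp [0.6103 0.164  0.1548] h 97.8 down [-0.001 -0.001 -1.   ] w 0.0527 gf 42.6 F [ 0.2  0.3 -2.5]
shift tool [0.0015 0.001  0.1361] yaw -0.0
q [-0.04  0.5  -0.44  1.69  0.24  1.   -0.43]
0.14 6 0.1388 0.1836
0.15 113 0.1368 0.1841
0.16 83 0.1367 0.1821
0.18 8 0.1387 0.1572
0.19 86 0.1367 0.1557
0.2 116 0.1374 0.1558
0.21 151 0.1403 0.1857
0.22 17 0.1508 0.1603
0.23 5 0.1531 0.1667
```

View pics/s5.png

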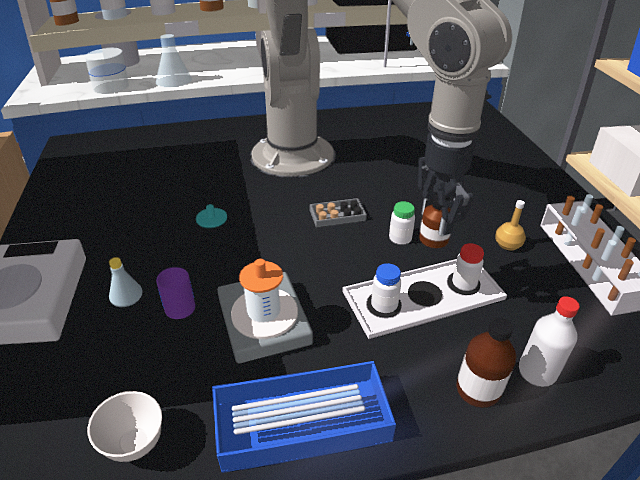

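The amber bottle is held upright at (434,225), beyond the tray. The blue and red bottles are on their end discs at (386,300) and (466,280), and the covered beaker is on the plate at (262,300).

Emit:
arm_command --plan "0.001 0.0005 0.015 0;0.001 0.0005 0.03 0;0 0 0.03 0;0 0 0.025 0;0 0 0.01 0;0 0 0.005 0;0 0 0 0;0 0 0 0"

```text
clock: 46.85
tcp_pos: [0.612, 0.1678, 0.041]
orientation: [2.063, 2.368, 0.002]
contact_force: [0.2, -0.1, -1.3]
grip_width: 0.0526
gripper_force: 42.6
```

```bash
python3 go.py .611 .166 .0187
```

```text
t 46.85 tcp [0.612  0.1678 0.041 ] h 97.9 down [ 0.002  0.    -1.   ] w 0.0526 gf 42.6 F [ 0.2 -0.1 -1.3]
shift tool [-0.0017 -0.0012  0.0223] yaw 0.1
q [-0.08  0.64 -0.39  1.76  0.32  0.8  -0.49]
```

Emit:
arm_command --plan "-0.0015 -0.001 0.01 0;0 0 0.006 0;0 0 0.003 0;0 0 0.0015 0;0 0 0.001 0;0 0 0.0008 0;0 0 0 0;0 0 0 0"

```text
clock: 47.85
tcp_pos: [0.6104, 0.1661, 0.0188]
orientation: [2.063, 2.368, -0.0]
contact_force: [-4.0, -1.6, 6.6]
grip_width: 0.0528
gripper_force: 43.5
```

```bash
python3 go.py .611 .166 .0187
```

```text
t 47.85 tcp [0.6104 0.1661 0.0188] h 97.9 down [ 0. -0. -1.] w 0.0528 gf 43.5 F [-4.  -1.6  6.6]
shift tool [-0.0001  0.0005  0.0001] yaw 0.1
q [-0.09  0.67 -0.38  1.78  0.34  0.76 -0.5 ]
```

Release, rise, and back off along -x so the top camera sees the bottles.

Emit:
arm_command --plan "0 0 0 0;0 0 0 0;0 0 0 0;0 0 0 0;0 0 -0.02 0;0 0 -0.03 0;0 0 -0.04 0;0 0 -0.04 0;0 0 -0.04 0;0 0 -0.02 0;0.02 -0.02 0 0;0.04 -0.03 0 0;0.045 -0.03 0 0;0.045 -0.03 0 0;0.04 -0.03 0 0;0.02 -0.01 0 0;0 0 0 0;0 0 0 0" --hand -1

```text
clock: 50.1
tcp_pos: [0.434, 0.3521, 0.2075]
orientation: [2.065, 2.367, -0.001]
contact_force: [0.9, 0.5, 0.2]
grip_width: 0.0855
gripper_force: 0.0
```

```bash
python3 go.py .61 .16 .2; python3 - <<'E'
from meas import *
for n in('top','scene'):
    p,d=grab(n,n+'6.png')
    for k,c,rad,z in(('beakerknob',(.632,-.153),.02,.162),('cover',(.632,-.153),.05,.132),('blue',(.6233,.0777),.03,.093),('amber',(.611,.1667),.024,.098),('red',(.5987,.256),.03,.093),('green',(.424,.177),.03,.085)): print(n,k,circ(n,d,c,rad,z,.005))
E
```

```text
t 50.1 tcp [0.434  0.3521 0.2075] h 97.8 down [ 0.    -0.001 -1.   ] w 0.0855 gf 0.0 F [0.9 0.5 0.2]
shift tool [-0.2142  0.1484  0.0077] yaw -0.0
q [-0.35  0.35 -0.56  1.81  0.21  1.04 -0.84]
top beakerknob [ 0.6309 -0.1504  0.0162  0.0185  0.631  -0.1498  0.0189  0.1624]
top cover [ 0.6318 -0.1511  0.0712  0.0741  0.6314 -0.1508  0.0744  0.1327]
top blue [0.6221 0.0778 0.0434 0.0446 0.6218 0.0776 0.0449 0.0935]
top amber [0.6103 0.165  0.0283 0.0293 0.6102 0.165  0.0299 0.0983]
top red [0.5976 0.2567 0.043  0.0451 0.5969 0.2567 0.0459 0.093 ]
top green [0.4239 0.1772 0.043  0.0443 0.4236 0.1771 0.0447 0.0852]
scene beakerknob [ 0.6341 -0.1522  0.0158  0.0229  0.6341 -0.1525  0.0224  0.1617]
scene cover [ 0.633  -0.1524  0.0718  0.0778  0.6333 -0.1517  0.0779  0.1324]
scene blue [0.6253 0.0773 0.0441 0.0489 0.6247 0.0765 0.0492 0.093 ]
scene amber [0.6122 0.1647 0.0287 0.0352 0.6118 0.1642 0.0349 0.0978]
scene red [0.6005 0.2557 0.0436 0.0493 0.6002 0.256  0.0496 0.0928]
scene green [0.4265 0.1774 0.0444 0.0536 0.4269 0.1777 0.0535 0.0854]
```

View pics/top6.png

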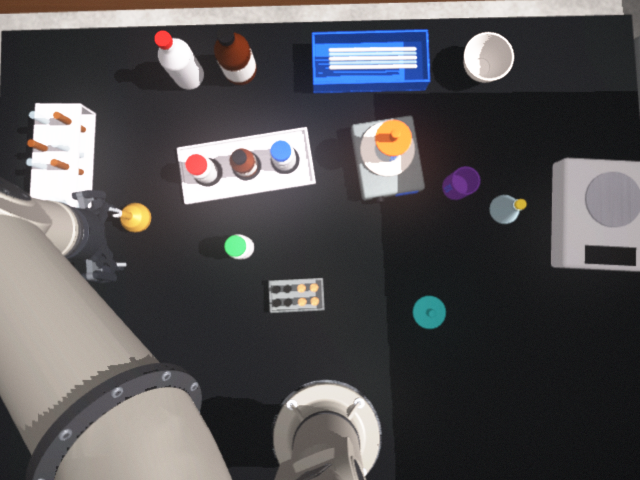

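View pics/scene6.png

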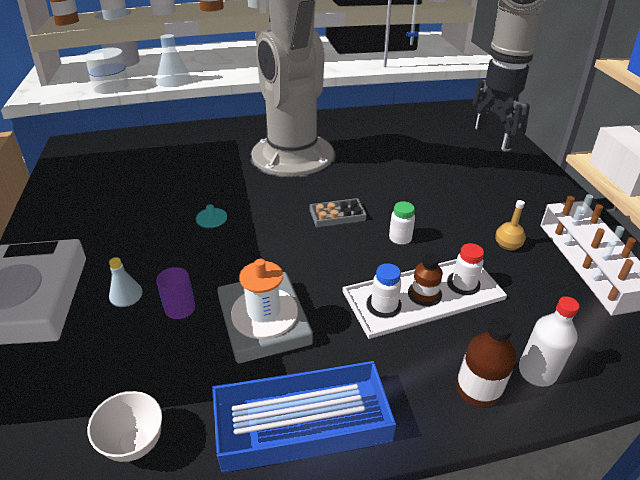

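The pictures show blue, amber and red on the discs (scene: (386,290), (428,282), (468,268)), all within about 2 mm of the disc centres. The covered beaker stands on the plate at (262,295), the green bottle and flasks haven't moved, and the arm is clear.

```bash
python3 -c "
from bench import ticket
print(ticket.hand_in())"
```

```text
the job is handed in; nothing more can be done
None
```

The job is done and handed in at about 50 s of the 125 s allowed: the covered beaker stands on the stirrer plate, and the blue, amber and red bottles stand on their discs, each within about 2 mm of centre in the final images, with the green bottle and both flasks left where they were.

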